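# Load the UV curing chamber and start it

## Task

Cure the freshly bonded optics: slide the chamber's amber window open, set every lens cell and cube mount from the blue bench pad gently upright on the stage inside, and slide the window fully shut. Then flip up the guard on the control box until it stays up by itself, press the start button right down, and lower the guard again. Never press start with the window open, and leave the aligned mirror and the light meter in front of the chamber where they stand.

Things in the scene. Friction and masses are not known exactly. Their poses are not given: they have to be found in the camera images.
- lens1: Bonded lens cell: black round barrel 36 mm across on a flange 44 mm across and 5 mm thick, 30 mm tall, glass lens bulging 3 mm out of its top; about 80 g. Starts upright somewhere on the bench pad, or is absent. Origin: centre of its underside; z up through the lens.
- lens2: Bonded lens cell: black round barrel 36 mm across on a flange 44 mm across and 5 mm thick, 30 mm tall, glass lens bulging 3 mm out of its top; about 80 g. Starts upright somewhere on the bench pad, or is absent. Origin: centre of its underside; z up through the lens.
- lens3: Bonded lens cell: black round barrel 36 mm across on a flange 44 mm across and 5 mm thick, 30 mm tall, glass lens bulging 3 mm out of its top; about 80 g. Starts upright somewhere on the bench pad, or is absent. Origin: centre of its underside; z up through the lens.
- cube1: Bonded cube mount: black square block 36 x 36 mm and 22 mm tall with a 20 mm glass cube glued on its top (42 mm tall in all); about 80 g. Starts upright somewhere on the bench pad, or is absent. Origin: centre of the block's underside, x and y square to its sides, z up.
- cube2: Bonded cube mount: black square block 36 x 36 mm and 22 mm tall with a 20 mm glass cube glued on its top (42 mm tall in all); about 80 g. Starts upright somewhere on the bench pad, or is absent. Origin: centre of the block's underside, x and y square to its sides, z up.
- chamber: Fixed white UV curing chamber, 240 (its x) x 340 (its y) x 98 mm high, open on top over half its length: a rectangular well 200 (x) x 150 (y) mm, 53 mm deep, centred 85 mm to the chamber's +y; the other half has a closed roof. Aluminium track rails run along its y on both long sides, 12 mm wide, centred 114 mm either side of the middle, tops 110 mm above the table. Origin: centre of its underside.
- stage (a point): Centre of the flat metal stage, the floor of the well (45 mm above the table); axes as the chamber's. The well's walls are 100 mm off in x and 75 mm off in y.
- window (a joint): Sliding amber window over the well: 0 = fully shut, 0.165 m = fully open, pushed towards the chamber's -y over the closed roof. Its flat panel has its top 106 mm above the table. It may start a little open. Slides with about 1.5 N of friction and stays where it is left.
- window_grip (a point): Middle of the window's handle, a round steel bar 10 mm thick and 84 mm long parallel to the chamber's x, 132 mm above the table, 26 mm above the panel (21 mm free under the bar); moves with the window.
- control: Fixed grey control box, 150 (x) x 140 (y) x 60 mm high, the guarded start button on its top. Origin: centre of its underside.
- guard (a joint): Hinged see-through guard with black edges over the start button, 68 mm long, 52 mm wide, 34 mm high: 0 = down over the button, growing as its front swings up and back about the hinge; stop at 1.9 rad. Very light (60 g). It falls shut if let go below about 1.0 rad and falls back against its stop and stays there if let go above about 1.25 rad.
- guard_hinge (a point): Middle of the guard's hinge line, which runs along the control box's y, 5 mm above the box's top; axes as the control box's (guard down: its front and tab lie towards -x). Does not move with the guard.
- guard_tab (a point): Point on the guard's lifting tab, a black bar 20 mm wide (across the hinge direction, along y) and 10 mm thick that sticks out 30 mm from the middle of the guard's front wall, 91 mm above the table when the guard is down; the point lies 16 mm out from the front wall and, in the control box's axes, 84 mm to -x of the hinge and 26 mm above it with the guard down. Turns with the guard.
- start (a joint): Start push button: 0 = released, 6 mm = right down (about 5 N); springs back.
- start_top (a point): Centre of the start button's metal cap (28 mm across, in a black collar 44 mm across), 82 mm above the table, 36 mm to the control box's -x from the hinge; moves down with the button.
- pad: Thin flat blue bench pad, 230 (x) x 170 (y) mm, lying on the table at one side of the chamber (the control box is on the other side; which is which varies). A small upright white bottle (28 mm across, 48 mm tall) stands just off its far edge and a screwdriver lies just off its near edge; they are not part of the job. Origin: its centre, at table height.
- mirror: Aligned mirror on a post: black base 56 mm across, post, square mount 50 mm wide, 118 mm tall in all. Stands between the robot and the chamber. Origin: centre of its underside. Leave it.
- meter: Light meter head between the robot and the chamber: flat black disc 56 mm across, 16 mm tall, with a stub 23 mm long to its +x. Origin: centre of the disc's underside. Leave it.

How it is judged:
By the outcome, as a careful person would: the job done as asked, in the order asked, and still so for the second after the job is handed in, with the robot touching nothing.
Of lens1, lens2, lens3, cube1, cube2 only 3 to 5 are there at a start; the rules pass over those that are not, and their reading is None.
At some moment in a run one of lens1, lens2, lens3, cube1, cube2 may be knocked a few centimetres aside while the robot is not near it.
It also fails if it takes over 210 s, if anything falls off the work surface, if the arm or the gripper's body presses on something with over 40 N, if the wrist force passes 120 N, or if a joint passes its speed limit or range.

## Robot

A 6-joint arm with a two-finger parallel gripper is mounted at the origin on the work surface. World frame = base frame: x ahead of the robot, y to its left, z up, the work surface at z = 0. Lengths are in m, angles in rad, forces in N, time in s.
With the tool pointing down it reaches from about 0.375 to 0.925 m from the base axis. Payload 5.7 kg.
Tool frame: the origin (TCP) lies between the finger pads; the fingertips stand 25 mm ahead of it and the grasp point (between the pads) lies 6 mm ahead of it (nose_length is the distance from the TCP to the fingertips, in m); z points along the fingers, y is the line along which they close (so a half turn about z gives the same grasp; the last joint's range is limited). The gripper opens to 85 mm and grips with 20 to 120 N. Pads are 22 mm wide; open, the fingers measure 114 mm over their backs; the gripper's body (76 mm by 85 mm) begins 54 mm behind the grasp point. The pads swing forward as they close: fully open they stand 13 mm farther back than shut.
Start: joints at [1.156, 0.359, 1.51, -0, 1.272, -0.115], TCP at [0.177, 0.573, 0.256] pointing down, gripper open.
Joint ranges: [-2.97, 2.97], [-1.01, 2.36], [0.21, 2.38], [-0.96, 4.11], [0.2, 2.71], [-2.98, 2.98]. Speed limits (rad/s): [2.39, 2.39, 3.14, 3.14, 3.14, 3.14].

## Interface

Orientations are given as a rotation vector (axis times angle).
In Python, from rig import state, camera, camera_model, hand_in, nose_length gives the robot as it stands.
- The arm moves only by the tool carry_out, never from a script. Its argument "series" is a list of rows, each a list of 2 entries, a list of its own where there are three numbers: the shift along the world's x, y, z each as a share of 300 mm, from -1 to 1, then the turn, a rotation vector about the world's x, y, z each as a share of pi rad, from -1 to 1. In form: [[[tx, ty, tz], [rx, ry, rz]], ...]. A call has 1 to 10 rows; each row is the pose to reach, as a shift and turn from the pose commanded when the call began, turning the shorter way round; what a row does not reach only later rows make up. A row lasts 1/12 s, in which the tool goes at most 41.7 mm and 7.16 degrees, less where a joint would pass 70% of its speed; a pose out of reach is approached as far as the arm can. A call with a number of a shift or a turn outside -1 to 1 is refused whole. A call with a gripper value outside its range is refused whole. "hand" is the finger opening in mm, from 0 to 85.4, set as the call begins (left out, the last holds). The fingers move at their own pace and stop on an object; "newtons" is the grip in N (left out, the last holds). Time passes only in rows, so rows that repeat a pose let the fingers close. It gives the time, the measured TCP pose, the force, the opening and the grip force at its end, in the units of the state.
- state(): the state, without advancing time (a new reading comes with each control period).
- camera(name): name is "scene" or "top"; returns the picture (480x640x3 uint8, red, green, blue); there is no depth.
- camera_model(name): a dict with "fx", "fy", "cx", "cy" (pixels), "k1" (the pictures are not rectified: a ray, as slopes to the right and down, at radius r is drawn at 1 + k1 r^2 times it, then the intrinsics apply), "world_to_cam" (4x4, takes a point from world to camera coordinates). Camera axes: x right, y down, z forward; pixel columns grow to the right and rows downward; lengths in m; the calibration is good to about 2 mm. A picture is of the moment at which its call begins. camera_model takes no time and is no camera call.
- hand_in(): hands the job in; it is judged then, once.
The state is a dict: "clock": time; "joint_positions": joint angles; "dq": joint speeds; "tau": joint torques, N m; "tcp_pos": TCP position; "tcp_rot": TCP orientation; "force": force on the tool from outside, world axes, zero at the start; "torque": the same for the moment, N m; "width": opening from 0.0 (shut) to 1.0 (fully open); "finger_force": force on a finger pad.
Only numpy, scipy, OpenCV 4.12 (cv2) and the standard library are available. Lean on these libraries where they do the work, as an engineer would, in place of code of your own. Each camera call takes 0.05 s, during which the arm holds its last target. There are 200 camera calls.

## Working session

There is one attempt and no reset: what is moved stays moved. The work goes in short steps, Python scripts to look and compute and a tool call to move; the robot and the scene stay as the last step left them, time stands still between calls to the robot, and variables do not carry over. Pictures are saved under pics/ and viewed, at most 14 in all, crops included, and the job is handed in when it is done.

Besides the shell and the picture viewer there is one more tool, called after "Call:" as name(argument=value, ...) on one line, values as JSON. carry_out: Moves the arm, as the interface text tells. Shift numbers are shares of 300 mm and turn numbers shares of pi rad, none past 1 either way. Its arguments: {"type":"object","properties":{"series":{"type":"array"},"hand":{"type":"number"},"newtons":{"type":"number"}},"required":["series"]}

```bash
mkdir -p pics; ls
cat > h.py <<'E'
import numpy as np, cv2
from rig import state, camera, camera_model, hand_in, nose_length
def snap(n,f):
    im=camera(n); cv2.imwrite('pics/'+f,im[:,:,::-1]); return im
def K(m): return np.array([[m['fx'],0,m['cx']],[0,m['fy'],m['cy']],[0,0,1.]]),np.array([m['k1'],0,0,0.])
def proj(n,P):
    m=camera_model(n);k,d=K(m);T=np.array(m['world_to_cam'])
    return cv2.projectPoints(np.array(P,float).reshape(-1,3),cv2.Rodrigues(T[:3,:3])[0],T[:3,3],k,d)[0][:,0]
def ray(n,uv):
    m=camera_model(n);k,d=K(m);T=np.array(m['world_to_cam']);R=T[:3,:3]
    p=cv2.undistortPoints(np.array(uv,float).reshape(-1,1,2),k,d)[:,0]
    v=np.c_[p,np.ones(len(p))]@R
    return -R.T@T[:3,3],v
def plane(n,uv,z):
    o,v=ray(n,uv); return o+v*((z-o[2])/v[:,2])[:,None]
def tri(uvs):
    # [(cam,uv),...] -> point, residual
    A=np.zeros((3,3));b=np.zeros(3);L=[]
    for n,uv in uvs:
        o,v=ray(n,uv);v=v[0]/np.linalg.norm(v[0]);M=np.eye(3)-np.outer(v,v);A+=M;b+=M@o
    return np.linalg.solve(A,b)
E
python3 - <<'E'
from h import *
for n in('scene','top'):
    snap(n,n+'0.png'); m=camera_model(n);T=np.array(m['world_to_cam']);print(n,m['fx'],m['k1'],-T[:3,:3].T@T[:3,3],T[2,:3])
print(state(),nose_length)
E
```

```text
pics
scene 477.27328521123434 -0.04373457507521711 [1.07693873 0.14015249 0.77505009] [-0.6421013  -0.15264752 -0.75126869]
top 551.3506086346711 -0.09611500868883627 [ 0.37763683 -0.00440857  1.12247175] [ 0.10782024  0.01455755 -0.99406382]
{'clock': 0.1, 'joint_positions': array([ 1.15590207e+00,  3.59436674e-01,  1.51132691e+00,  1.84323853e-05,
        1.27251316e+00, -1.15089823e-01]), 'dq': array([ 0.00013236, -0.00014923, -0.00262524,  0.00070151, -0.00106928,
       -0.00106472]), 'tau': array([-3.70313001e-04, -5.28659892e+01, -2.79351032e+01, -1.58930980e-04,
        4.94178894e-03, -2.96068356e-05]), 'tcp_pos': array([0.17696227, 0.57270813, 0.25553438]), 'tcp_rot': array([-4.69109866e-01, -3.10590662e+00,  2.54540696e-03]), 'force': array([-0.03695151, -0.35056729, -0.58322935]), 'torque': array([ 0.00992672, -0.02016342, -0.01909768]), 'finger_force': 0.0, 'width': 1.0030647993849486} 0.025
```

View pics/scene0.png

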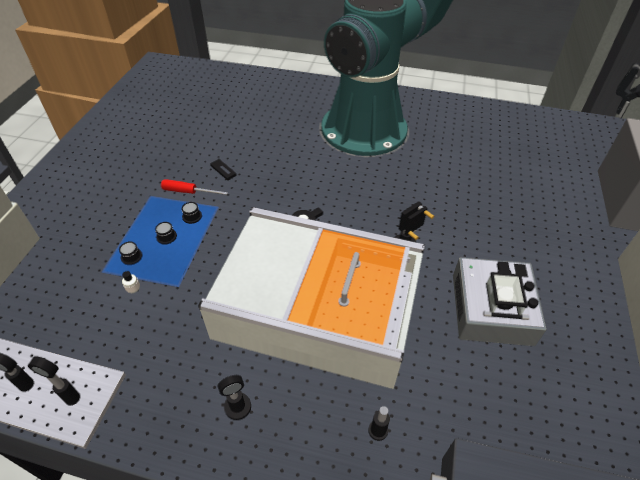

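View pics/top0.png

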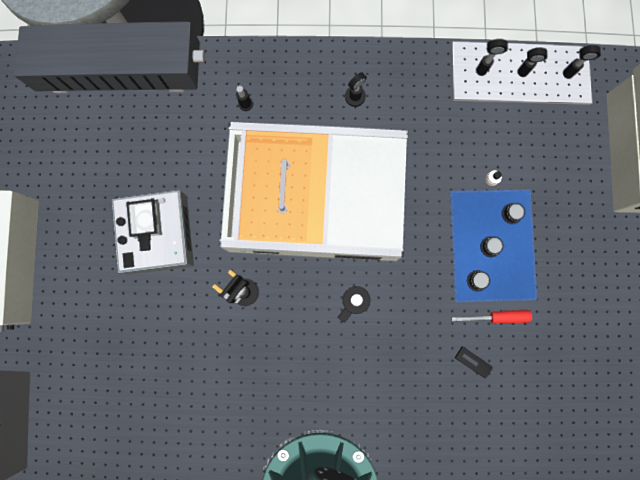

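The scene shows three lens cells on the pad (top view near (515,212), (493,246), (480,281)) and no cubes. The pad is on the −y side and the well on the +y side. The window is slightly open, with its handle near (284,185). The control box is at (150,232), the mirror at (240,290) and the meter at (355,300).

```bash
cat > lens.py <<'E'
from h import *
def lenses(n,im):
    hsv=cv2.cvtColor(im,cv2.COLOR_RGB2HSV)
    blue=cv2.inRange(hsv,(100,120,60),(125,255,255))
    c=max(cv2.findContours(blue,0,2)[0],key=cv2.contourArea)
    hull=cv2.convexHull(c); pm=np.zeros_like(blue); cv2.fillConvexPoly(pm,hull,255)
    non=cv2.bitwise_and(pm,255-blue); non=cv2.morphologyEx(non,cv2.MORPH_OPEN,np.ones((3,3)))
    out=[]
    for k in cv2.findContours(non,0,2)[0]:
        if cv2.contourArea(k)<100: continue
        m=np.zeros_like(blue);cv2.drawContours(m,[k],-1,255,-1)
        g=((hsv[...,2]>95)&(hsv[...,1]<110)&(m>0)).astype(np.uint8)
        g=cv2.morphologyEx(g,cv2.MORPH_OPEN,np.ones((3,3)))
        cs=cv2.findContours(g,0,2)[0]
        if not cs: continue
        gc=cv2.convexHull(max(cs,key=cv2.contourArea))
        out.append((np.array(cv2.minAreaRect(k)[0]),np.array(cv2.minEnclosingCircle(gc)[0]),cv2.contourArea(k),cv2.contourArea(gc),cv2.minAreaRect(gc)))
    return out,cv2.minAreaRect(hull),hull
E
python3 - <<'E'
from lens import *
np.set_printoptions(precision=4,suppress=True)
r={}
for n in('top','scene'):
    im=cv2.imread(f'pics/{n}0.png')[:,:,::-1].copy()
    o,rect,h=lenses(n,im);r[n]=o
    print(n,[(a.round(1),np.array(e[0]).round(1),np.array(e[1]).round(1),round(d)) for a,b,c,d,e in o],rect)
    if n=='top':print(plane('top',cv2.boxPoints(rect),0))
for a in r['top']:
  for b in r['scene']:
    ua,ub=a[4][0],b[4][0];P=tri([('top',ua),('scene',ub)]);e=np.abs(proj('top',P)-ua).max()
    if e<3: print(P,e)
E
python3 - <<'E'
import cv2
t=cv2.imread('pics/top0.png');s=cv2.imread('pics/scene0.png')
cv2.imwrite('pics/ct.png',cv2.resize(t[110:310,105:415],None,fx=2.58,fy=2.58,interpolation=2))
cv2.imwrite('pics/cs.png',cv2.resize(s[195:385,290:550],None,fx=3,fy=3,interpolation=2))
E
```

```text
top [(array([477.8, 279.8]), array([481., 280.]), array([14., 14.]), 174), (array([491.5, 246.5]), array([494.5, 245. ]), array([14., 15.]), 175), (array([512.8, 212.3]), array([516., 211.]), array([14., 14.]), 168)] ((493.2731628417969, 245.01031494140625), (111.74825286865234, 80.73482513427734), 87.39744567871094)
[[ 0.6094 -0.2614  0.    ]
 [ 0.6205 -0.4324  0.    ]
 [ 0.3881 -0.4371  0.    ]
 [ 0.3791 -0.2697  0.    ]]
scene [(array([130.5, 252.5]), array([127.5, 248. ]), array([10., 13.]), 107), (array([164.6, 232.7]), array([163.5, 227.5]), array([ 9., 13.]), 98), (array([191. , 212.5]), array([189., 207.]), array([ 8., 12.]), 81)] ((159.80001831054688, 239.39999389648438), (75.13188171386719, 109.1201171875), 26.56505012512207)
[ 0.4246 -0.3147  0.029 ] 0.1457946370692298
[ 0.4948 -0.3425  0.029 ] 0.17838098808613267
[ 0.5649 -0.3887  0.0285] 0.010896259255332552
```

View pics/ct.png

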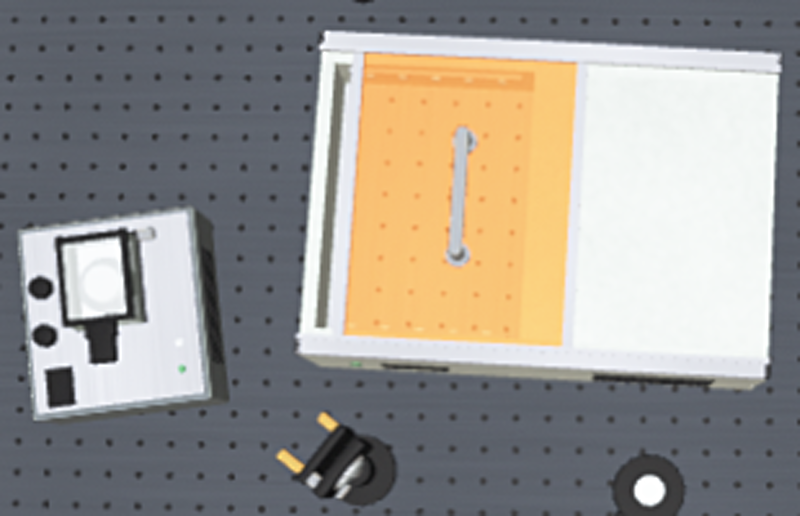

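View pics/cs.png

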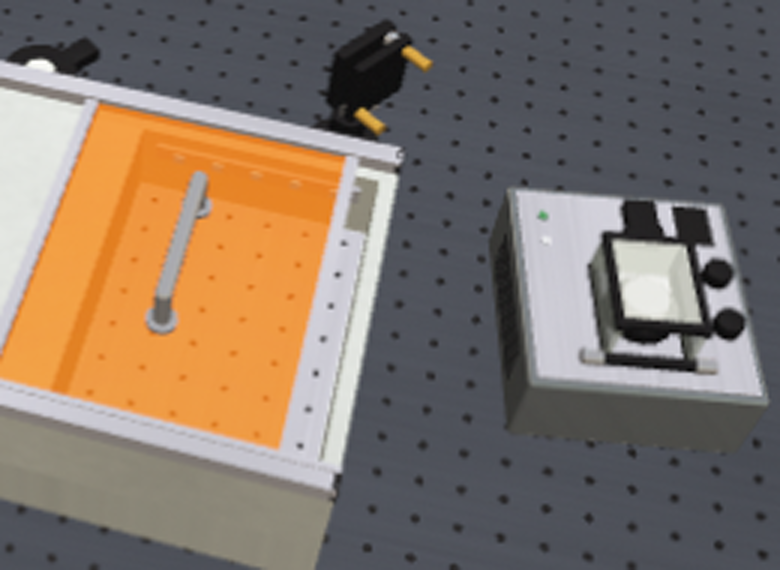

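The crops show the window open about 10 mm at the chamber's +y end, and the guard down with its tab towards −x. I'll measure the fixtures now.

Run:
```python
from h import *
np.set_printoptions(precision=4,suppress=True)
ct=lambda *p:np.array([(105+x/2.58,110+y/2.58) for x,y in p]); cs=lambda *p:np.array([(290+x/3,195+y/3) for x,y in p])
def two(a,b):
    P=tri([('top',ct(a)[0]),('scene',cs(b)[0])]); print(P,'err',proj('top',P)-ct(a),proj('scene',P)-cs(b)); return P
print('rails');R=plane('top',ct((324,31),(780,53),(767,372),(298,350)),.11);print(R,R.mean(0))
print([np.linalg.norm(R[i]-R[(i+1)%4]) for i in range(4)],[np.degrees(np.arctan2(*(R[a]-R[b])[[0,1]])) for a,b in((0,1),(3,2))])
print('handle top z',plane('top',ct((461,130),(457,258)),.132));two((461,130),(199,175));two((457,258),(162,298))
print('win +y edge',plane('top',ct((362,53),(342,336)),.106))
B=plane('top',ct((19,230),(192,208),(210,398),(36,419)),.06);print('box',B,B.mean(0))
print([np.degrees(np.arctan2(*(B[a]-B[b])[[0,1]])) for a,b in((0,1),(3,2))])
print('box corner check');two((192,208),(535,383));two((210,398),(513,190))
print('tab end');two((103,362),(641,203))
print('tab end z.096',plane('top',ct((103,362),(103,322)),.096),plane('scene',cs((641,203),(641,235)),.096))
print('guard frame',plane('top',ct((57,238),(127,230),(135,318),(64,326)),.094))
print('hinge scene',plane('scene',cs((590,357),(712,366)),.067),'top',plane('top',ct((155,233),),.067))
print('button thru',plane('top',ct((103,281)),.082),plane('scene',cs((648,296)),.082))
print('meter',plane('top',ct((649,490)),.016),'mirror base',plane('top',ct((362,470)),.01),'knobs',plane('top',ct((285,455),(325,418)),.09))
```

```text
rails
[[ 0.7149  0.1808  0.11  ]
 [ 0.7022 -0.1559  0.11  ]
 [ 0.4667 -0.1457  0.11  ]
 [ 0.4775  0.1909  0.11  ]] [0.5903 0.0175 0.11  ]
[np.float64(0.33694410290350424), np.float64(0.23569871672331863), np.float64(0.3367180710205303), np.float64(0.23769712773298515)] [np.float64(2.170493502282907), np.float64(1.8302316881169927)]
handle top z [[0.6349 0.0755 0.132 ]
 [0.5423 0.0761 0.132 ]]
[0.6135 0.0774 0.2098] err [[-4.8416  0.6702]] [[-5.4169 -0.2348]]
[0.5621 0.0746 0.0252] err [[ 5.0481 -0.9569]] [[5.4697 0.0276]]
win +y edge [[0.6995 0.1525 0.106 ]
 [0.4885 0.16   0.106 ]]
box [[0.5722 0.4221 0.06  ]
 [0.5905 0.2867 0.06  ]
 [0.445  0.2663 0.06  ]
 [0.4266 0.4003 0.06  ]] [0.5086 0.3438 0.06  ]
[np.float64(-7.7194259757747), np.float64(-7.816685779056841)]
box corner check
[0.5913 0.2895 0.0559] err [[-0.8286  0.0089]] [[-0.9598 -0.0092]]
[0.4453 0.2697 0.0531] err [[-0.8196  0.034 ]] [[-0.8372  0.0188]]
tab end
[0.4683 0.3413 0.0899] err [[-0.5733 -0.0039]] [[-0.6084  0.0233]]
tab end z.096 [[0.4678 0.3381 0.096 ]
 [0.4974 0.3396 0.096 ]] [[0.4734 0.3406 0.096 ]
 [0.4986 0.3405 0.096 ]]
guard frame [[0.5602 0.3788 0.094 ]
 [0.5667 0.3257 0.094 ]
 [0.5009 0.3163 0.094 ]
 [0.4942 0.3697 0.094 ]]
hinge scene [[0.5729 0.3194 0.067 ]
 [0.5619 0.3894 0.067 ]] top [[0.5695 0.3125 0.067 ]]
button thru [[0.5299 0.3459 0.082 ]] [[0.5321 0.3485 0.082 ]]
meter [[ 0.3819 -0.0675  0.016 ]] mirror base [[0.3938 0.1566 0.01  ]] knobs [[0.4024 0.2017 0.09  ]
 [0.4299 0.1732 0.09  ]]
```

Call:
carry_out(series=[[[0.69, -0.83, 0], [0, 0, 0.0844]], [[0.69, -0.83, 0], [0, 0, 0.0844]], [[0.69, -0.83, 0], [0, 0, 0.0844]], [[0.69, -0.83, 0], [0, 0, 0.0844]], [[0.69, -0.83, 0], [0, 0, 0.0844]], [[0.69, -0.83, 0], [0, 0, 0.0844]], [[0.69, -0.83, 0], [0, 0, 0.0844]], [[0.69, -0.83, 0], [0, 0, 0.0844]], [[0.69, -0.83, 0], [0, 0, 0.0844]], [[0.69, -0.83, 0], [0, 0, 0.0844]]], hand=50)

```text
clock: 0.93
tcp_pos: [0.3852, 0.3227, 0.256]
tcp_rot: [-0.061, -3.14, 0.001]
force: [-0.9, 0.2, 0.9]
width: 0.585
finger_force: 0.0
```

Run:
```python
from h import *
ct=lambda x,y:(105+x/2.58,110+y/2.58); cs=lambda x,y:(290+x/3,195+y/3)
for a,b in(((461,130),(162,298)),((457,258),(199,175))):
    P=tri([('top',ct(*a)),('scene',cs(*b))]);print(P,proj('top',P)-ct(*a))
```

```text
[0.63566217 0.0753396  0.12938253] [[ 0.1827329  -0.03070282]]
[0.54315041 0.07700164 0.12614045] [[-0.25935019  0.04015469]]
```

Call:
carry_out(series=[[[0.68, -0.822, 0], [0, 0, 0]], [[0.68, -0.822, 0], [0, 0, 0]], [[0.68, -0.822, 0], [0, 0, 0]], [[0.68, -0.822, 0], [0, 0, 0]], [[0.68, -0.822, 0], [0, 0, 0]], [[0.68, -0.822, 0], [0, 0, 0]], [[0.68, -0.822, 0], [0, 0, 0]], [[0.68, -0.822, 0], [0, 0, 0]], [[0.68, -0.822, 0], [0, 0, 0]], [[0.68, -0.822, 0], [0, 0, 0]]])

```text
clock: 1.77
tcp_pos: [0.5885, 0.0779, 0.2556]
tcp_rot: [-0.056, -3.14, -0.001]
force: [-0.9, -0.0, -0.3]
width: 0.586
finger_force: 0.0
```

Call:
carry_out(series=[[[0, 0, -0.1], [0, 0, 0]], [[0, 0, -0.2], [0, 0, 0]], [[0, 0, -0.27], [0, 0, 0]], [[0, 0, -0.31], [0, 0, 0]], [[0, 0, -0.34], [0, 0, 0]], [[0, 0, -0.36], [0, 0, 0]], [[0, 0, -0.38], [0, 0, 0]], [[0, 0, -0.387], [0, 0, 0]], [[0, 0, -0.387], [0, 0, 0]], [[0, 0, -0.387], [0, 0, 0]]])

```text
clock: 2.6
tcp_pos: [0.5886, 0.0778, 0.1408]
tcp_rot: [0.054, 3.14, -0.0]
force: [-0.5, -0.1, 0.3]
width: 0.585
finger_force: 0.0
```

Call:
carry_out(series=[[[0, 0, 0], [0, 0, 0]], [[0, 0, 0], [0, 0, 0]], [[0, 0, 0], [0, 0, 0]], [[0, 0, 0], [0, 0, 0]], [[0, 0, 0], [0, 0, 0]], [[0, 0, 0], [0, 0, 0]], [[0, 0, 0], [0, 0, 0]], [[0, 0, 0], [0, 0, 0]]], hand=0, newtons=25)

```text
clock: 3.27
tcp_pos: [0.5885, 0.0775, 0.1406]
tcp_rot: [0.054, 3.14, -0.0]
force: [-0.0, -0.9, 5.0]
width: 0.099
finger_force: 24.6
```

Call:
carry_out(series=[[[-0.001, -0.03, 0], [0, 0, 0]], [[-0.003, -0.08, 0], [0, 0, 0]], [[-0.005, -0.14, 0], [0, 0, 0]], [[-0.007, -0.2, 0], [0, 0, 0]], [[-0.009, -0.26, 0], [0, 0, 0]], [[-0.011, -0.32, 0], [0, 0, 0]], [[-0.013, -0.37, 0], [0, 0, 0]], [[-0.014, -0.41, 0], [0, 0, 0]], [[-0.015, -0.43, 0], [0, 0, 0]], [[-0.015, -0.44, 0], [0, 0, 0]]])

```text
clock: 4.1
tcp_pos: [0.5833, -0.0553, 0.1406]
tcp_rot: [-0.056, -3.141, -0.0]
force: [-1.3, 1.3, 8.4]
width: 0.106
finger_force: 24.9
```

Call:
carry_out(series=[[[0, -0.01, 0], [0, 0, 0]], [[-0.001, -0.02, 0], [0, 0, 0]], [[-0.001, -0.03, 0], [0, 0, 0]], [[-0.001, -0.035, 0], [0, 0, 0]], [[-0.001, -0.04, 0], [0, 0, 0]], [[-0.001, -0.04, 0], [0, 0, 0]]])

```text
clock: 4.6
tcp_pos: [0.583, -0.0618, 0.1406]
tcp_rot: [-0.057, -3.141, -0.013]
force: [-0.2, 19.3, 9.6]
width: 0.103
finger_force: 25.5
```

Call:
carry_out(series=[[[0, 0.008, 0], [0, 0, 0]], [[0, 0.008, 0], [0, 0, 0]], [[0, 0.008, 0], [0, 0, 0]], [[0, 0.008, 0], [0, 0, 0]]], hand=50)

```text
clock: 4.93
tcp_pos: [0.5833, -0.0644, 0.1399]
tcp_rot: [-0.054, -3.141, 0.001]
force: [-0.5, 0.2, -0.2]
width: 0.585
finger_force: 0.0
```

Call:
carry_out(series=[[[0, 0, 0.02], [0, 0, 0]], [[0, 0, 0.06], [0, 0, 0]], [[0, 0, 0.14], [0, 0, 0]], [[0, 0, 0.26], [0, 0, 0]], [[0, 0, 0.37], [0, 0, 0]], [[0, -0.12, 0.38], [0, 0, 0]], [[0, -0.24, 0.38], [0, 0, 0]], [[0, -0.36, 0.38], [0, 0, 0]], [[0, -0.4, 0.38], [0, 0, 0]], [[0, -0.4, 0.38], [0, 0, 0]]])

```text
clock: 5.77
tcp_pos: [0.5834, -0.1876, 0.2545]
tcp_rot: [0.06, 3.14, -0.003]
force: [-0.5, -0.3, 0.1]
width: 0.588
finger_force: 0.0
```

```bash
cat >> lens.py <<'E'
def locate():
    r={}
    for n in('top','scene'):
        try: r[n]=lenses(n,camera(n))[0]
        except Exception as e: r[n]=[];print(n,e)
    for a in r['top']:
        ua=a[4][0];print('top@.033',plane('top',ua,.033)[0].round(4),a[2:4])
        for b in r['scene']:
            ub=b[4][0];P=tri([('top',ua),('scene',ub)])
            if np.abs(proj('top',P)-ua).max()<3: print('   tri',P.round(4))
E
python3 - <<'E'
from lens import *
locate();s=state();print(s['tcp_pos'],s['tcp_rot'])
im=snap('top','top1.png')
print([plane('top',[p],.033) for p in [(480,280)]])
E
```

```text
[ 0.58305021 -0.18412058  0.25410961] [-5.70519976e-02 -3.14061687e+00 -1.18858825e-03]
[array([[ 0.4243009 , -0.31128719,  0.033     ]])]
```

View pics/top1.png

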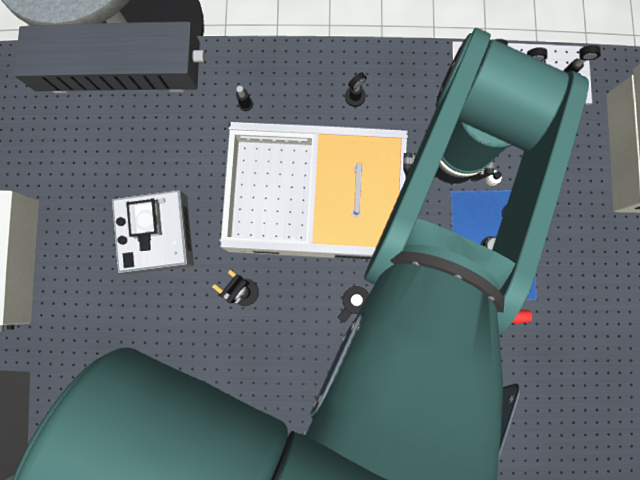

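The top view shows the window fully open (handle at (357,188)) and the well empty. The arm hides the pad here, so I'll check the lenses in the scene view before picking.

```bash
cat >> lens.py <<'E'
def sc():
    im=camera('scene')
    o=lenses('scene',im)[0]
    for a in o: print(a[4][0],np.round(plane('scene',a[4][0],.029)[0],4),a[2:4])
    return im
E
python3 - <<'E'
from lens import *
im=sc()
# stage/well rim for check: floor corners via top image
print(plane('top',[(312,137),(232,135),(228,241),(309,244)],.098))
E
```

```text
(127.5, 248.0) [ 0.5653 -0.3883  0.029 ] (349.0, 107.0)
(163.5, 227.5) [ 0.4948 -0.3421  0.029 ] (319.0, 99.0)
(189.0, 207.0) [ 0.4246 -0.315   0.029 ] (297.0, 81.5)
[[0.69041249 0.02503772 0.098     ]
 [0.6929833  0.17918015 0.098     ]
 [0.48765518 0.17932525 0.098     ]
 [0.48427565 0.02701451 0.098     ]]
```

Call:
carry_out(series=[[[-0.06, -0.683, 0], [0, 0, 0]], [[-0.06, -0.683, 0], [0, 0, 0]], [[-0.06, -0.683, 0], [0, 0, 0]], [[-0.06, -0.683, 0], [0, 0, 0]], [[-0.06, -0.683, 0], [0, 0, 0]], [[-0.06, -0.683, 0], [0, 0, 0]], [[-0.06, -0.683, -0.12], [0, 0, 0]], [[-0.06, -0.683, -0.24], [0, 0, 0]], [[-0.06, -0.683, -0.36], [0, 0, 0]], [[-0.06, -0.683, -0.4], [0, 0, 0]]], hand=65)

```text
clock: 6.8
tcp_pos: [0.5631, -0.385, 0.1287]
tcp_rot: [-0.052, -3.134, -0.009]
force: [-1.9, 0.2, -1.4]
width: 0.76
finger_force: 0.0
```

Run:
```python
from lens import *
print(state()['tcp_pos'],state()['tcp_rot']);im=snap('scene','s2.png');cv2.imwrite('pics/s2c.png',cv2.resize(im[150:320,60:260,::-1],None,fx=3,fy=3))
```

```text
[ 0.56307279 -0.38497488  0.12873292] [-0.05232231 -3.13437963 -0.00910514]
```

View pics/s2c.png

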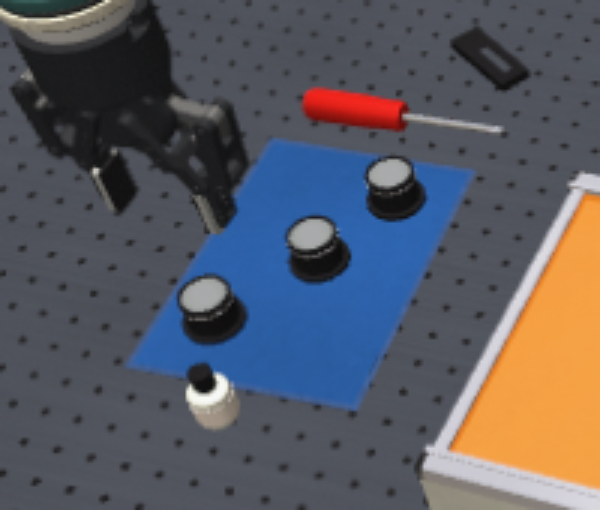

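The fingers straddle lens A in y, clear of the bottle (crop (210,400)). I'll descend and grip.

Call:
carry_out(series=[[[0, 0, -0.06], [0, 0, 0]], [[0, 0, -0.12], [0, 0, 0]], [[0, 0, -0.18], [0, 0, 0]], [[0, 0, -0.23], [0, 0, 0]], [[0, 0, -0.27], [0, 0, 0]], [[0, 0, -0.3], [0, 0, 0]], [[0, 0, -0.32], [0, 0, 0]], [[0, 0, -0.334], [0, 0, 0]], [[0, 0, -0.334], [0, 0, 0]], [[0, 0, -0.334], [0, 0, 0]]])

```text
clock: 7.68
tcp_pos: [0.5657, -0.3891, 0.0344]
tcp_rot: [0.054, 3.141, -0.001]
force: [0.2, -0.4, -0.7]
width: 0.763
finger_force: 0.0
```

Call:
carry_out(series=[[[0, 0, 0], [0, 0, 0]], [[0, 0, 0], [0, 0, 0]], [[0, 0, 0], [0, 0, 0]], [[0, 0, 0], [0, 0, 0]], [[0, 0, 0], [0, 0, 0]], [[0, 0, 0], [0, 0, 0]], [[0, 0, 0], [0, 0, 0]], [[0, 0, 0], [0, 0, 0]]], hand=30, newtons=25)

```text
clock: 8.35
tcp_pos: [0.5658, -0.3892, 0.0348]
tcp_rot: [0.054, 3.14, -0.001]
force: [-1.1, 1.2, 6.5]
width: 0.413
finger_force: 25.0
```

Call:
carry_out(series=[[[0, 0, 0.02], [0, 0, 0]], [[0, 0, 0.07], [0, 0, 0]], [[0, 0, 0.15], [0, 0, 0]], [[0, 0, 0.24], [0, 0, 0]], [[0, 0, 0.33], [0, 0, 0]], [[0, 0.02, 0.42], [0, 0, 0]], [[0, 0.06, 0.49], [0, 0, 0]], [[0, 0.12, 0.54], [0, 0, 0]], [[0, 0.2, 0.56], [0, 0, 0]], [[0, 0.28, 0.56], [0, 0, 0]]])

```text
clock: 9.18
tcp_pos: [0.5662, -0.3052, 0.2045]
tcp_rot: [0.056, 3.138, -0.004]
force: [0.1, 0.7, -0.6]
width: 0.412
finger_force: 25.1
```

Call:
carry_out(series=[[[0.02, 0.08, 0], [0, 0, 0]], [[0.04, 0.16, 0], [0, 0, 0]], [[0.07, 0.25, 0], [0, 0, 0]], [[0.1, 0.34, 0], [0, 0, 0]], [[0.13, 0.43, 0], [0, 0, 0]], [[0.16, 0.52, 0], [0, 0, 0]], [[0.19, 0.61, 0], [0, 0, 0]], [[0.22, 0.7, 0], [0, 0, 0]], [[0.25, 0.79, 0], [0, 0, 0]], [[0.258, 0.88, 0], [0, 0, 0]]])

```text
clock: 10.02
tcp_pos: [0.6438, -0.0395, 0.2021]
tcp_rot: [0.054, 3.14, -0.0]
force: [0.5, 0.5, 0.3]
width: 0.416
finger_force: 25.1
```

Call:
carry_out(series=[[[0, 0.09, 0], [0, 0, 0]], [[0, 0.18, 0], [0, 0, 0]], [[0, 0.27, 0], [0, 0, 0]], [[0, 0.36, 0], [0, 0, 0]], [[0, 0.43, 0], [0, 0, 0]], [[0, 0.472, 0], [0, 0, 0]], [[0, 0.472, -0.04], [0, 0, 0]], [[0, 0.472, -0.1], [0, 0, 0]], [[0, 0.472, -0.16], [0, 0, 0]], [[0, 0.472, -0.22], [0, 0, 0]]])

```text
clock: 10.85
tcp_pos: [0.6426, 0.0994, 0.1346]
tcp_rot: [-0.055, -3.141, 0.001]
force: [0.2, 0.1, -0.6]
width: 0.41
finger_force: 25.1
```

Call:
carry_out(series=[[[0, 0, -0.05], [0, 0, 0]], [[0, 0, -0.1], [0, 0, 0]], [[0, 0, -0.14], [0, 0, 0]], [[0, 0, -0.16], [0, 0, 0]], [[0, 0, -0.17], [0, 0, 0]], [[0, 0, -0.176], [0, 0, 0]], [[0, 0, -0.18], [0, 0, 0]], [[0, 0, -0.183], [0, 0, 0]], [[0, 0, -0.183], [0, 0, 0]]])

```text
clock: 11.6
tcp_pos: [0.6432, 0.1007, 0.0817]
tcp_rot: [0.054, 3.14, -0.0]
force: [1.0, -0.1, -0.9]
width: 0.407
finger_force: 25.1
```

Call:
carry_out(series=[[[0, 0, -0.003], [0, 0, 0]], [[0, 0, -0.006], [0, 0, 0]], [[0, 0, -0.006], [0, 0, 0]]])

```text
clock: 11.85
tcp_pos: [0.6432, 0.1008, 0.0798]
tcp_rot: [0.054, 3.14, -0.0]
force: [0.4, 0.1, 3.2]
width: 0.411
finger_force: 25.4
```

Call:
carry_out(series=[[[0, 0, 0], [0, 0, 0]], [[0, 0, 0], [0, 0, 0]], [[0, 0, 0], [0, 0, 0]], [[0, 0, 0], [0, 0, 0]], [[0, 0, 0], [0, 0, 0]]], hand=62)

```text
clock: 12.27
tcp_pos: [0.6427, 0.1007, 0.0792]
tcp_rot: [-0.054, -3.141, 0.0]
force: [-0.0, 0.6, 0.5]
width: 0.726
finger_force: 0.0
```

Call:
carry_out(series=[[[0, 0, 0.04], [0, 0, 0]], [[0, 0, 0.1], [0, 0, 0]], [[0, 0, 0.18], [0, 0, 0]], [[0, 0, 0.28], [0, 0, 0]], [[0, 0, 0.38], [0, 0, 0]], [[-0.1, -0.1, 0.42], [0, 0, 0]], [[-0.2, -0.2, 0.42], [0, 0, 0]], [[-0.3, -0.3, 0.42], [0, 0, 0]], [[-0.4, -0.4, 0.42], [0, 0, 0]], [[-0.4, -0.4, 0.42], [0, 0, 0]]])

```text
clock: 13.1
tcp_pos: [0.517, -0.0222, 0.2057]
tcp_rot: [-0.057, -3.136, 0.003]
force: [-0.8, -0.5, 0.7]
width: 0.723
finger_force: 0.0
```

Run:
```python
from lens import *
print(state()['tcp_pos']);im=sc();cv2.imwrite('pics/s3.png',im[:,:,::-1])
locate()
```

```text
[ 0.51703412 -0.02222426  0.20567772]
(163.5, 227.5) [ 0.4948 -0.3421  0.029 ] (318.5, 98.5)
(189.0, 207.0) [ 0.4246 -0.315   0.029 ] (297.0, 81.5)
top@.033 [ 0.4243 -0.3133  0.033 ] (334.5, 175.0)
   tri [ 0.4246 -0.3147  0.029 ]
top@.033 [ 0.4945 -0.3416  0.033 ] (330.5, 176.5)
   tri [ 0.4948 -0.3425  0.029 ]
```

View pics/s3.png

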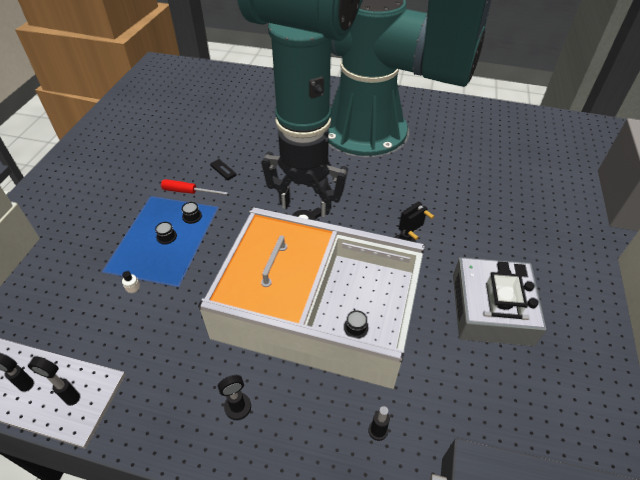

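Lens A stands upright in the well at (357,322), and the other two have not moved. Lens B is next.

Call:
carry_out(series=[[[-0.01, -0.13, 0], [0, 0, 0]], [[-0.03, -0.26, 0], [0, 0, 0]], [[-0.04, -0.39, 0], [0, 0, 0]], [[-0.05, -0.52, 0], [0, 0, 0]], [[-0.06, -0.65, 0], [0, 0, 0]], [[-0.08, -0.78, 0], [0, 0, 0]], [[-0.093, -0.9, 0], [0, 0, 0]], [[-0.093, -0.98, 0], [0, 0, 0]], [[-0.093, -1, -0.06], [0, 0, 0]], [[-0.093, -1, -0.15], [0, 0, 0]]])

```text
clock: 14.08
tcp_pos: [0.4993, -0.3237, 0.1626]
tcp_rot: [0.056, 3.134, -0.01]
force: [1.1, 0.2, -0.7]
width: 0.725
finger_force: 0.0
```

Call:
carry_out(series=[[[0, -0.04, -0.08], [0, 0, 0]], [[0, -0.075, -0.16], [0, 0, 0]], [[0, -0.075, -0.24], [0, 0, 0]], [[0, -0.075, -0.31], [0, 0, 0]], [[0, -0.075, -0.36], [0, 0, 0]], [[0, -0.075, -0.39], [0, 0, 0]], [[0, -0.075, -0.41], [0, 0, 0]], [[0, -0.075, -0.421], [0, 0, 0]], [[0, -0.075, -0.421], [0, 0, 0]], [[0, -0.075, -0.421], [0, 0, 0]]])

```text
clock: 14.92
tcp_pos: [0.4957, -0.3421, 0.0346]
tcp_rot: [0.054, 3.14, -0.001]
force: [-0.1, 0.5, -0.0]
width: 0.728
finger_force: 0.0
```

Call:
carry_out(series=[[[0, 0, 0], [0, 0, 0]], [[0, 0, 0], [0, 0, 0]], [[0, 0, 0], [0, 0, 0]], [[0, 0, 0], [0, 0, 0]], [[0, 0, 0], [0, 0, 0]], [[0, 0, 0], [0, 0, 0]], [[0, 0, 0], [0, 0, 0]], [[0, 0, 0], [0, 0, 0]]], hand=30)

```text
clock: 15.58
tcp_pos: [0.4954, -0.3423, 0.0351]
tcp_rot: [0.055, 3.14, -0.002]
force: [-0.2, 0.1, 6.7]
width: 0.409
finger_force: 24.8
```

Call:
carry_out(series=[[[0, 0, 0.02], [0, 0, 0]], [[0, 0, 0.07], [0, 0, 0]], [[0, 0, 0.15], [0, 0, 0]], [[0, 0, 0.24], [0, 0, 0]], [[0, 0, 0.33], [0, 0, 0]], [[0, 0.02, 0.42], [0, 0, 0]], [[0, 0.06, 0.49], [0, 0, 0]], [[0, 0.12, 0.54], [0, 0, 0]], [[0, 0.2, 0.56], [0, 0, 0]], [[0, 0.28, 0.56], [0, 0, 0]]])

```text
clock: 16.42
tcp_pos: [0.4957, -0.258, 0.2044]
tcp_rot: [0.056, 3.138, -0.004]
force: [-0.4, -0.4, -1.9]
width: 0.41
finger_force: 25.2
```

Call:
carry_out(series=[[[0.03, 0.08, 0], [0, 0, 0]], [[0.06, 0.16, 0], [0, 0, 0]], [[0.09, 0.25, 0], [0, 0, 0]], [[0.13, 0.34, 0], [0, 0, 0]], [[0.17, 0.43, 0], [0, 0, 0]], [[0.21, 0.52, 0], [0, 0, 0]], [[0.25, 0.61, 0], [0, 0, 0]], [[0.28, 0.7, 0], [0, 0, 0]], [[0.31, 0.79, 0], [0, 0, 0]], [[0.318, 0.88, 0], [0, 0, 0]]])

```text
clock: 17.25
tcp_pos: [0.5914, 0.0076, 0.2023]
tcp_rot: [0.054, 3.14, -0.0]
force: [1.6, 0.2, -0.7]
width: 0.413
finger_force: 25.2
```

Call:
carry_out(series=[[[0, 0.09, 0], [0, 0, 0]], [[0, 0.18, 0], [0, 0, 0]], [[0, 0.26, 0], [0, 0, 0]], [[0, 0.31, 0], [0, 0, 0]], [[0, 0.323, 0], [0, 0, 0]], [[0, 0.323, 0], [0, 0, 0]], [[0, 0.323, -0.04], [0, 0, 0]], [[0, 0.323, -0.1], [0, 0, 0]], [[0, 0.323, -0.16], [0, 0, 0]], [[0, 0.323, -0.22], [0, 0, 0]]])

```text
clock: 18.08
tcp_pos: [0.5905, 0.1015, 0.1356]
tcp_rot: [0.056, 3.14, -0.001]
force: [-0.5, -0.2, -1.1]
width: 0.408
finger_force: 25.2
```

Call:
carry_out(series=[[[0, 0, -0.05], [0, 0, 0]], [[0, 0, -0.1], [0, 0, 0]], [[0, 0, -0.14], [0, 0, 0]], [[0, 0, -0.16], [0, 0, 0]], [[0, 0, -0.17], [0, 0, 0]], [[0, 0, -0.176], [0, 0, 0]], [[0, 0, -0.18], [0, 0, 0]], [[0, 0, -0.182], [0, 0, 0]], [[0, 0, -0.182], [0, 0, 0]]])

```text
clock: 18.83
tcp_pos: [0.5907, 0.1032, 0.0819]
tcp_rot: [0.054, 3.14, -0.0]
force: [0.4, 0.3, -0.4]
width: 0.41
finger_force: 25.2
```

Call:
carry_out(series=[[[0, 0, -0.003], [0, 0, 0]], [[0, 0, -0.006], [0, 0, 0]], [[0, 0, -0.007], [0, 0, 0]], [[0, 0, -0.007], [0, 0, 0]]])

```text
clock: 19.17
tcp_pos: [0.5907, 0.1032, 0.0801]
tcp_rot: [0.054, 3.14, -0.0]
force: [-1.6, -0.1, 5.3]
width: 0.413
finger_force: 25.7
```

Call:
carry_out(series=[[[0, 0, 0], [0, 0, 0]], [[0, 0, 0], [0, 0, 0]], [[0, 0, 0], [0, 0, 0]], [[0, 0, 0], [0, 0, 0]], [[0, 0, 0], [0, 0, 0]]], hand=62)

```text
clock: 19.58
tcp_pos: [0.5902, 0.1031, 0.0791]
tcp_rot: [-0.054, -3.141, 0.0]
force: [-0.4, -0.5, 0.3]
width: 0.724
finger_force: 0.0
```

Call:
carry_out(series=[[[0, 0, 0.04], [0, 0, 0]], [[0, 0, 0.1], [0, 0, 0]], [[0, 0, 0.18], [0, 0, 0]], [[0, 0, 0.28], [0, 0, 0]], [[0, 0, 0.38], [0, 0, 0]], [[-0.07, -0.1, 0.42], [0, 0, 0]], [[-0.14, -0.2, 0.42], [0, 0, 0]], [[-0.2, -0.3, 0.42], [0, 0, 0]], [[-0.25, -0.4, 0.42], [0, 0, 0]], [[-0.25, -0.4, 0.42], [0, 0, 0]]])

```text
clock: 20.42
tcp_pos: [0.5122, -0.0206, 0.2061]
tcp_rot: [-0.058, -3.139, 0.004]
force: [-0.5, -0.5, -0.9]
width: 0.726
finger_force: 0.0
```

Run:
```python
from lens import *
print(state()['tcp_pos']);im=sc()
cv2.imwrite('pics/s4.png',im[:,:,::-1])
locate()
```

```text
[ 0.5122203  -0.0206438   0.20609038]
(189.0, 207.0) [ 0.4246 -0.315   0.029 ] (298.0, 81.5)
top@.033 [ 0.4243 -0.3133  0.033 ] (334.5, 174.5)
   tri [ 0.4246 -0.3147  0.029 ]
```

Call:
carry_out(series=[[[-0.04, -0.12, 0], [0, 0, 0]], [[-0.08, -0.24, 0], [0, 0, 0]], [[-0.12, -0.36, 0], [0, 0, 0]], [[-0.16, -0.48, 0], [0, 0, 0]], [[-0.2, -0.6, 0], [0, 0, 0]], [[-0.24, -0.72, 0], [0, 0, 0]], [[-0.28, -0.84, 0], [0, 0, 0]], [[-0.302, -0.95, 0], [0, 0, 0]], [[-0.302, -0.993, -0.06], [0, 0, 0]], [[-0.302, -0.993, -0.15], [0, 0, 0]]])

```text
clock: 21.4
tcp_pos: [0.4283, -0.3201, 0.1626]
tcp_rot: [0.057, 3.134, -0.011]
force: [0.3, -1.6, -1.3]
width: 0.728
finger_force: 0.0
```

Call:
carry_out(series=[[[0, 0, -0.08], [0, 0, 0]], [[0, 0, -0.16], [0, 0, 0]], [[0, 0, -0.24], [0, 0, 0]], [[0, 0, -0.31], [0, 0, 0]], [[0, 0, -0.36], [0, 0, 0]], [[0, 0, -0.39], [0, 0, 0]], [[0, 0, -0.41], [0, 0, 0]], [[0, 0, -0.421], [0, 0, 0]], [[0, 0, -0.421], [0, 0, 0]], [[0, 0, -0.421], [0, 0, 0]]])

```text
clock: 22.23
tcp_pos: [0.4254, -0.3151, 0.0346]
tcp_rot: [0.054, 3.14, -0.001]
force: [0.7, -0.3, 0.3]
width: 0.727
finger_force: 0.0
```

Call:
carry_out(series=[[[0, 0, 0], [0, 0, 0]], [[0, 0, 0], [0, 0, 0]], [[0, 0, 0], [0, 0, 0]], [[0, 0, 0], [0, 0, 0]], [[0, 0, 0], [0, 0, 0]], [[0, 0, 0], [0, 0, 0]], [[0, 0, 0], [0, 0, 0]], [[0, 0, 0], [0, 0, 0]]], hand=30)

```text
clock: 22.9
tcp_pos: [0.4251, -0.3152, 0.0349]
tcp_rot: [0.055, 3.14, -0.002]
force: [-0.7, 1.2, 5.8]
width: 0.412
finger_force: 24.7
```

Call:
carry_out(series=[[[0, 0, 0.02], [0, 0, 0]], [[0, 0, 0.07], [0, 0, 0]], [[0, 0, 0.15], [0, 0, 0]], [[0, 0, 0.24], [0, 0, 0]], [[0, 0, 0.33], [0, 0, 0]], [[0, 0.02, 0.42], [0, 0, 0]], [[0, 0.06, 0.49], [0, 0, 0]], [[0, 0.12, 0.54], [0, 0, 0]], [[0, 0.2, 0.56], [0, 0, 0]], [[0, 0.28, 0.56], [0, 0, 0]]])

```text
clock: 23.73
tcp_pos: [0.4255, -0.231, 0.2043]
tcp_rot: [0.056, 3.138, -0.004]
force: [-0.1, 0.7, -0.2]
width: 0.408
finger_force: 25.1
```

Call:
carry_out(series=[[[0.04, 0.08, 0], [0, 0, 0]], [[0.08, 0.16, 0], [0, 0, 0]], [[0.12, 0.25, 0], [0, 0, 0]], [[0.16, 0.34, 0], [0, 0, 0]], [[0.2, 0.43, 0], [0, 0, 0]], [[0.24, 0.52, 0], [0, 0, 0]], [[0.28, 0.61, 0], [0, 0, 0]], [[0.32, 0.7, 0], [0, 0, 0]], [[0.36, 0.79, 0], [0, 0, 0]], [[0.38, 0.88, 0], [0, 0, 0]]])

```text
clock: 24.57
tcp_pos: [0.5399, 0.0346, 0.2025]
tcp_rot: [0.054, 3.14, -0.0]
force: [-0.0, -0.6, -0.2]
width: 0.409
finger_force: 25.1
```

Call:
carry_out(series=[[[0, 0.09, 0], [0, 0, 0]], [[0, 0.17, 0], [0, 0, 0]], [[0, 0.22, 0], [0, 0, 0]], [[0, 0.238, 0], [0, 0, 0]], [[0, 0.238, 0], [0, 0, 0]], [[0, 0.238, 0], [0, 0, 0]], [[0, 0.238, -0.04], [0, 0, 0]], [[0, 0.238, -0.1], [0, 0, 0]], [[0, 0.238, -0.16], [0, 0, 0]], [[0, 0.238, -0.22], [0, 0, 0]]])

```text
clock: 25.4
tcp_pos: [0.539, 0.1031, 0.1357]
tcp_rot: [0.057, 3.14, -0.001]
force: [0.8, -0.5, -0.9]
width: 0.409
finger_force: 25.1
```

Call:
carry_out(series=[[[0, 0, -0.05], [0, 0, 0]], [[0, 0, -0.1], [0, 0, 0]], [[0, 0, -0.14], [0, 0, 0]], [[0, 0, -0.16], [0, 0, 0]], [[0, 0, -0.17], [0, 0, 0]], [[0, 0, -0.176], [0, 0, 0]], [[0, 0, -0.18], [0, 0, 0]], [[0, 0, -0.182], [0, 0, 0]], [[0, 0, -0.182], [0, 0, 0]]])

```text
clock: 26.15
tcp_pos: [0.5391, 0.1046, 0.0819]
tcp_rot: [0.054, 3.14, -0.0]
force: [-0.1, 0.2, 0.6]
width: 0.41
finger_force: 25.1
```

Call:
carry_out(series=[[[0, 0, -0.003], [0, 0, 0]], [[0, 0, -0.006], [0, 0, 0]], [[0, 0, -0.007], [0, 0, 0]], [[0, 0, -0.007], [0, 0, 0]]])

```text
clock: 26.48
tcp_pos: [0.539, 0.1047, 0.0799]
tcp_rot: [0.054, 3.14, -0.0]
force: [-0.3, -0.6, 5.3]
width: 0.409
finger_force: 25.7
```

Call:
carry_out(series=[[[0, 0, 0], [0, 0, 0]], [[0, 0, 0], [0, 0, 0]], [[0, 0, 0], [0, 0, 0]], [[0, 0, 0], [0, 0, 0]], [[0, 0, 0], [0, 0, 0]]], hand=62)

```text
clock: 26.9
tcp_pos: [0.5387, 0.1046, 0.0792]
tcp_rot: [-0.054, -3.141, 0.0]
force: [-0.5, 0.1, -0.6]
width: 0.725
finger_force: 0.0
```

Call:
carry_out(series=[[[0, 0, 0.04], [0, 0, 0]], [[0, 0, 0.1], [0, 0, 0]], [[0, 0, 0.18], [0, 0, 0]], [[0, 0, 0.28], [0, 0, 0]], [[0, 0, 0.38], [0, 0, 0]], [[0.05, -0.1, 0.42], [0, 0, 0]], [[0.1, -0.2, 0.42], [0, 0, 0]], [[0.15, -0.32, 0.42], [0, 0, 0]], [[0.15, -0.44, 0.42], [0, 0, 0]], [[0.15, -0.555, 0.42], [0, 0, 0]]])

```text
clock: 27.73
tcp_pos: [0.5844, -0.0637, 0.2054]
tcp_rot: [0.054, 3.14, -0.001]
force: [0.3, 0.3, -0.8]
width: 0.726
finger_force: 0.0
```

Run:
```python
from lens import *
print(state()['tcp_pos']);im=camera('top');a=cv2.resize(im[110:270,210:420],None,fx=2,fy=2)
im2=camera('scene');b=cv2.resize(im2[200:360,300:460],None,fx=2,fy=2)
cv2.imwrite('pics/w5.png',np.hstack([a,b])[:,:,::-1])
```

```text
[ 0.58444906 -0.06368395  0.20541088]
```

View pics/w5.png

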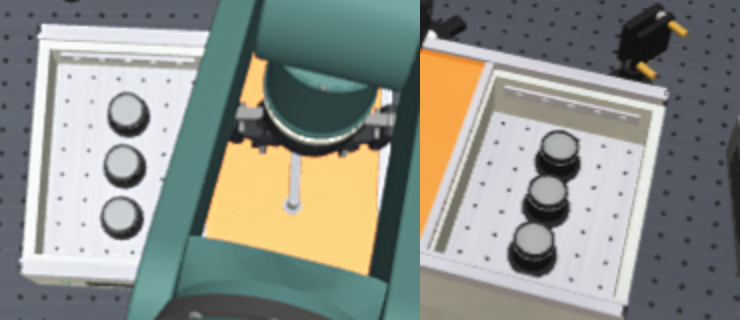

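All three lenses stand upright in the well, in a row. Next I shut the window.

Call:
carry_out(series=[[[0, 0, -0.06], [0, 0, 0]], [[0, 0, -0.12], [0, 0, 0]], [[0, 0, -0.16], [0, 0, 0]], [[0, 0, -0.19], [0, 0, 0]], [[0, 0, -0.21], [0, 0, 0]], [[0, 0, -0.216], [0, 0, 0]], [[0, 0, -0.216], [0, 0, 0]]], hand=50)

```text
clock: 28.42
tcp_pos: [0.5836, -0.0615, 0.1402]
tcp_rot: [-0.054, -3.141, -0.0]
force: [0.4, -0.7, -0.1]
width: 0.584
finger_force: 0.0
```

Call:
carry_out(series=[[[0, 0, 0], [0, 0, 0]], [[0, 0, 0], [0, 0, 0]], [[0, 0, 0], [0, 0, 0]], [[0, 0, 0], [0, 0, 0]], [[0, 0, 0], [0, 0, 0]], [[0, 0, 0], [0, 0, 0]], [[0, 0, 0], [0, 0, 0]], [[0, 0, 0], [0, 0, 0]]], hand=0)

```text
clock: 29.08
tcp_pos: [0.5842, -0.0615, 0.1412]
tcp_rot: [0.055, 3.14, 0.001]
force: [-0.1, 3.8, 6.2]
width: 0.103
finger_force: 24.8
```

Call:
carry_out(series=[[[0.001, 0.03, 0], [0, 0, 0]], [[0.003, 0.08, 0], [0, 0, 0]], [[0.005, 0.15, 0], [0, 0, 0]], [[0.008, 0.22, 0], [0, 0, 0]], [[0.01, 0.29, 0], [0, 0, 0]], [[0.013, 0.36, 0], [0, 0, 0]], [[0.015, 0.43, 0], [0, 0, 0]], [[0.017, 0.48, 0], [0, 0, 0]], [[0.018, 0.51, 0], [0, 0, 0]], [[0.019, 0.53, 0], [0, 0, 0]]])

```text
clock: 29.92
tcp_pos: [0.5904, 0.0976, 0.1412]
tcp_rot: [0.053, 3.139, -0.001]
force: [2.3, -1.6, 5.7]
width: 0.109
finger_force: 25.0
```

Call:
carry_out(series=[[[0, 0.005, 0], [0, 0, 0]], [[0, 0.01, 0], [0, 0, 0]], [[0.001, 0.015, 0], [0, 0, 0]], [[0.001, 0.02, 0], [0, 0, 0]], [[0.001, 0.025, 0], [0, 0, 0]], [[0.001, 0.03, 0], [0, 0, 0]], [[0.001, 0.03, 0], [0, 0, 0]]])

```text
clock: 30.5
tcp_pos: [0.5907, 0.1036, 0.1412]
tcp_rot: [0.054, 3.139, -0.006]
force: [1.2, -7.6, 6.0]
width: 0.108
finger_force: 25.1
```

Call:
carry_out(series=[[[0, 0.005, 0], [0, 0, 0]], [[0, 0.01, 0], [0, 0, 0]], [[0, 0.015, 0], [0, 0, 0]], [[0, 0.015, 0], [0, 0, 0]]])

```text
clock: 30.83
tcp_pos: [0.5907, 0.1039, 0.1412]
tcp_rot: [0.052, 3.14, -0.017]
force: [1.2, -23.5, 7.4]
width: 0.105
finger_force: 25.7
```

Call:
carry_out(series=[[[0, 0.003, 0], [0, 0, 0]], [[0, 0.003, 0], [0, 0, 0]], [[0, 0.003, 0], [0, 0, 0]], [[0, 0.003, 0], [0, 0, 0]]], hand=30)

```text
clock: 31.17
tcp_pos: [0.5892, 0.1115, 0.1401]
tcp_rot: [-0.055, -3.14, -0.0]
force: [0.5, 0.1, -0.1]
width: 0.348
finger_force: 0.0
```

Call:
carry_out(series=[[[0, 0, 0.02], [0, 0, 0]], [[0, 0, 0.08], [0, 0, 0]], [[0, 0, 0.18], [0, 0, 0]], [[0, 0, 0.3], [0, 0, 0]], [[0, 0, 0.42], [0, 0, 0]], [[0, 0.13, 0.45], [0, 0, 0]], [[0, 0.26, 0.45], [0, 0, 0]], [[0, 0.39, 0.45], [0, 0, 0]], [[0, 0.45, 0.45], [0, 0, 0]], [[0, 0.45, 0.45], [0, 0, 0]]])

```text
clock: 32.0
tcp_pos: [0.5891, 0.2511, 0.2759]
tcp_rot: [0.048, 3.141, 0.003]
force: [-0.3, -0.6, -0.8]
width: 0.351
finger_force: 0.0
```

Run:
```python
from lens import *
print(state()['tcp_pos']);im=camera('top');a=cv2.resize(im[110:270,220:420],None,fx=2,fy=2)
im2=camera('scene');b=cv2.resize(im2[200:360,260:460],None,fx=2,fy=2)
cv2.imwrite('pics/w6.png',np.hstack([a,b])[:,:,::-1])
```

```text
[0.58907879 0.2510518  0.27591794]
```

View pics/w6.png

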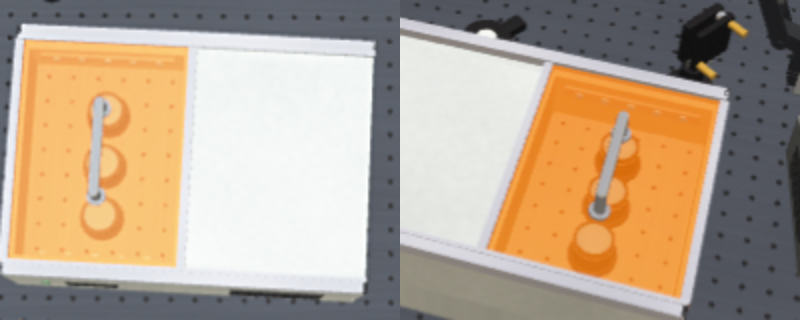

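The window is fully shut: it reads 23 N at the stop, there is no gap, and the lenses are visible beneath. Next is the guard, so I move above the tab and check.

Call:
carry_out(series=[[[-0.1, 0.08, 0], [0, 0, 0.02]], [[-0.2, 0.16, 0], [0, 0, 0.04]], [[-0.3, 0.24, 0], [0, 0, 0.054]], [[-0.376, 0.299, 0], [0, 0, 0.054]], [[-0.376, 0.299, -0.1], [0, 0, 0.054]], [[-0.376, 0.299, -0.2], [0, 0, 0.054]], [[-0.376, 0.299, -0.3], [0, 0, 0.054]], [[-0.376, 0.299, -0.36], [0, 0, 0.054]], [[-0.376, 0.299, -0.36], [0, 0, 0.054]], [[-0.376, 0.299, -0.36], [0, 0, 0.054]]], hand=32)

```text
clock: 32.93
tcp_pos: [0.4766, 0.3348, 0.167]
tcp_rot: [0.21, -3.132, 0.002]
force: [-0.2, -0.2, 1.0]
width: 0.379
finger_force: 0.0
```

Run:
```python
from lens import *
s=state();print(s['tcp_pos'],s['tcp_rot'],s['width']);b=camera('scene');p=s['tcp_pos'].copy()
for h in(0,.025):
    print(proj('scene',p-[0,0,h]))
cv2.imwrite('pics/g1.png',cv2.resize(b[190:350,430:590],None,fx=3.7,fy=3.7,interpolation=2)[:,:,::-1])
```

```text
[0.47657979 0.33482028 0.16695799] [ 2.10054170e-01 -3.13234203e+00  2.34198036e-03] 0.3789738940962138
[[512.44780642 237.7499693 ]]
[[508.06292012 247.14990866]]
```

View pics/g1.png

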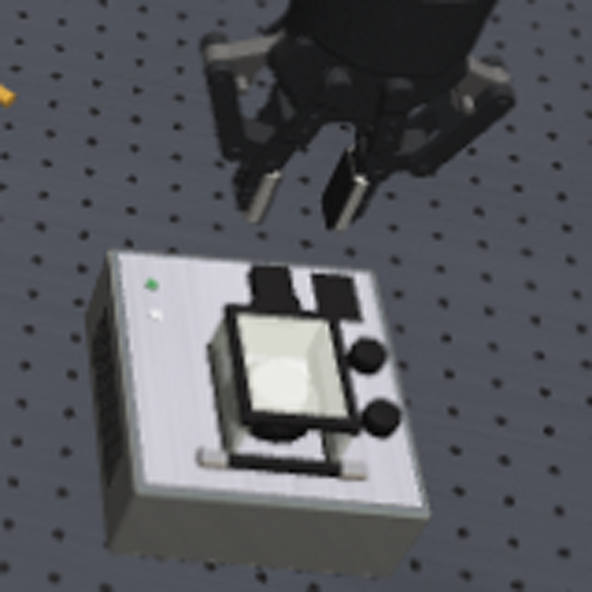

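The fingers are square to the tab (crop (272,285)). I'll descend and grip.

Call:
carry_out(series=[[[0, 0.017, -0.04], [0, 0, 0]], [[0, 0.017, -0.08], [0, 0, 0]], [[0, 0.017, -0.12], [0, 0, 0]], [[0, 0.017, -0.15], [0, 0, 0]], [[0, 0.017, -0.18], [0, 0, 0]], [[0, 0.017, -0.2], [0, 0, 0]], [[0, 0.017, -0.21], [0, 0, 0]], [[0, 0.017, -0.21], [0, 0, 0]]])

```text
clock: 33.65
tcp_pos: [0.4767, 0.3412, 0.1039]
tcp_rot: [0.212, -3.134, 0.001]
force: [-0.2, -1.2, 0.8]
width: 0.373
finger_force: 0.0
```

Call:
carry_out(series=[[[0, 0, 0], [0, 0, 0]], [[0, 0, 0], [0, 0, 0]], [[0, 0, 0], [0, 0, 0]], [[0, 0, 0], [0, 0, 0]], [[0, 0, 0], [0, 0, 0]], [[0, 0, 0], [0, 0, 0]]], hand=10, newtons=20)

```text
clock: 34.15
tcp_pos: [0.477, 0.3408, 0.1047]
tcp_rot: [-0.212, 3.134, -0.001]
force: [1.6, -5.1, 1.2]
width: 0.222
finger_force: 25.1
```

Call:
carry_out(series=[[[0.009, -0.002, 0.026], [0, 0, 0]], [[0.0195, -0.001, 0.051], [0, 0, 0]], [[0.033, 0.001, 0.075], [0, 0, 0]], [[0.0476, 0.003, 0.098], [0, 0, 0]], [[0.065, 0.005, 0.12], [0, 0, 0]], [[0.083, 0.008, 0.14], [0, 0, 0]], [[0.104, 0.011, 0.158], [0, 0, 0]], [[0.1255, 0.014, 0.175], [0, 0, 0]], [[0.149, 0.017, 0.189], [0, 0, 0]], [[0.1734, 0.02, 0.201], [0, 0, 0]]])

```text
clock: 34.98
tcp_pos: [0.5288, 0.3477, 0.1651]
tcp_rot: [0.212, -3.133, -0.001]
force: [-2.3, 3.4, -3.9]
width: 0.226
finger_force: 22.9
```

Run:
```python
from lens import *
s=state();print(s['tcp_pos'],s['force'],s['width']);b=camera('scene')
cv2.imwrite('pics/g2.png',cv2.resize(b[170:350,430:590],None,fx=3.3,fy=3.3,interpolation=2)[:,:,::-1])
```

```text
[0.52876847 0.34772489 0.16511509] [-2.25368621  3.37613564 -3.89399549] 0.22631966684221388
```

View pics/g2.png

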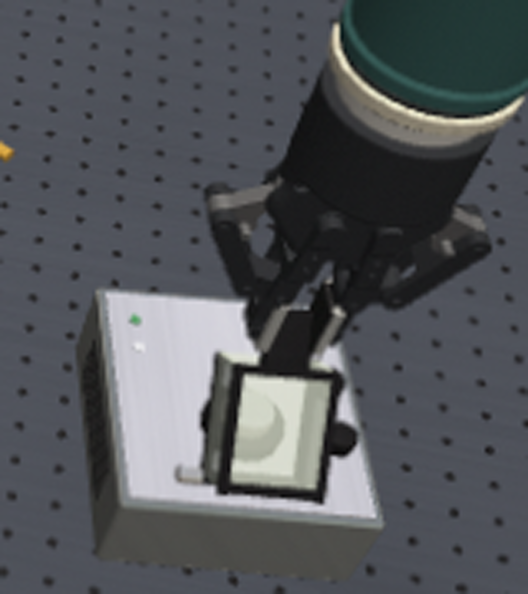

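The guard is following, open to about 50° with the tab in the fingers (crop (290,345)). I'll continue the arc.

Call:
carry_out(series=[[[0.026, 0.003, 0.01], [0, 0, 0]], [[0.051, 0.007, 0.018], [0, 0, 0]], [[0.078, 0.01, 0.023], [0, 0, 0]], [[0.105, 0.014, 0.027], [0, 0, 0]], [[0.133, 0.018, 0.027], [0, 0, 0]], [[0.16, 0.021, 0.026], [0, 0, 0]], [[0.18, 0.024, 0.025], [0, 0, 0]], [[0.19, 0.025, 0.023], [0, 0, 0]], [[0.19, 0.025, 0.023], [0, 0, 0]]])

```text
clock: 35.78
tcp_pos: [0.5868, 0.3558, 0.1718]
tcp_rot: [-0.211, 3.134, 0.002]
force: [-2.5, 5.4, -0.4]
width: 0.228
finger_force: 23.0
```

Run:
```python
from lens import *
s=state();print(s['tcp_pos'],s['force'],s['width'])
```

```text
[0.58684201 0.35581249 0.17176418] [-2.45209284  5.42351454 -0.36574859] 0.22771310066897055
```

Call:
carry_out(series=[[[0, 0, 0], [0, 0, 0]], [[0, 0, 0], [0, 0, 0]], [[0, 0, 0], [0, 0, 0]], [[0, 0, 0.03], [0, 0, 0]], [[0, 0, 0.1], [0, 0, 0]], [[0, 0, 0.2], [0, 0, 0]], [[-0.05, 0, 0.2], [0, 0, 0]], [[-0.15, 0, 0.2], [0, 0, 0]], [[-0.25, -0.02, 0.2], [0, 0, 0]], [[-0.35, -0.05, 0.2], [0, 0, 0]]], hand=40)

```text
clock: 36.62
tcp_pos: [0.4804, 0.3399, 0.2327]
tcp_rot: [-0.212, 3.133, 0.001]
force: [0.2, -0.4, -0.1]
width: 0.467
finger_force: 0.0
```

Call:
carry_out(series=[[[-0.12, -0.02, 0], [0, 0, 0]], [[-0.2, -0.03, 0], [0, 0, 0]], [[-0.2, -0.03, 0], [0, 0, 0]], [[-0.2, -0.03, 0], [0, 0, 0]], [[-0.2, -0.03, 0], [0, 0, 0]]], hand=0)

```text
clock: 37.03
tcp_pos: [0.4222, 0.3312, 0.2328]
tcp_rot: [-0.212, 3.132, 0.001]
force: [-0.0, -0.1, -0.5]
width: -0.004
finger_force: 0.0
```

Run:
```python
from lens import *
s=state();print(s['tcp_pos'],s['tcp_rot'],s['width']);b=camera('scene');t=camera('top')
cv2.imwrite('pics/g3.png',np.hstack([cv2.resize(b[230:350,440:560],(400,400),interpolation=2),cv2.resize(t[180:280,100:200],(400,400),interpolation=2)])[:,:,::-1])
```

```text
[0.42219582 0.33124324 0.23276127] [-2.12063005e-01  3.13169065e+00  1.17121501e-03] -0.00407181708885856
```

View pics/g3.png

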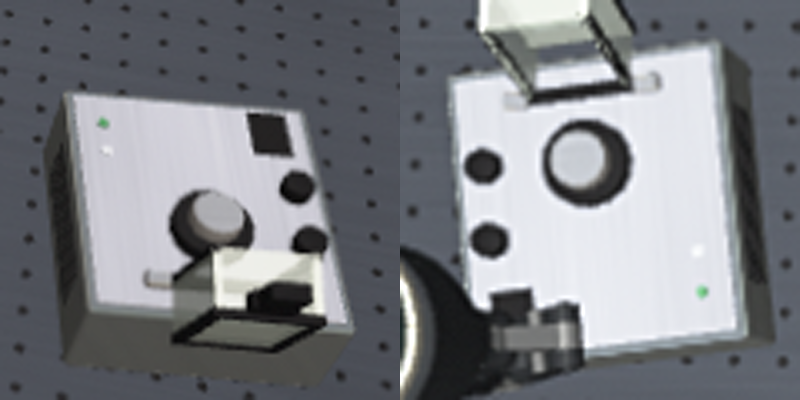

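The guard stays up at its stop. The button cap is at scene crop (219,214) and top crop (178,158).

Run:
```python
from h import *
t=(144.5,219.5);s=(505.7,294.2)
print(tri([('top',t),('scene',s)]),plane('top',t,.082),plane('scene',s,.082),'hinge',plane('top',(145.9,202.6),.065))
```

```text
[0.52951586 0.34894354 0.07689023] [[0.52877005 0.34669741 0.082     ]] [[0.53338237 0.34792762 0.082     ]] hinge [[0.56494412 0.35143347 0.065     ]]
```

Call:
carry_out(series=[[[0.12, 0.02, 0], [0, 0, 0]], [[0.24, 0.04, 0], [0, 0, 0]], [[0.34, 0.054, 0], [0, 0, 0]], [[0.356, 0.054, 0], [0, 0, 0]], [[0.356, 0.054, -0.1], [0, 0, 0]], [[0.356, 0.054, -0.2], [0, 0, 0]], [[0.356, 0.054, -0.3], [0, 0, 0]], [[0.356, 0.054, -0.36], [0, 0, 0]], [[0.356, 0.054, -0.39], [0, 0, 0]], [[0.356, 0.054, -0.39], [0, 0, 0]]])

```text
clock: 37.97
tcp_pos: [0.5268, 0.3462, 0.1121]
tcp_rot: [0.211, -3.13, 0.003]
force: [-0.1, 0.6, 1.5]
width: -0.0
finger_force: 0.0
```

Call:
carry_out(series=[[[0, 0, -0.01], [0, 0, 0]], [[0, 0, -0.02], [0, 0, 0]], [[0, 0, -0.03], [0, 0, 0]], [[0, 0, -0.038], [0, 0, 0]], [[0, 0, -0.044], [0, 0, 0]], [[0, 0, -0.044], [0, 0, 0]]])

```text
clock: 38.47
tcp_pos: [0.5289, 0.3476, 0.1024]
tcp_rot: [-0.212, 3.132, 0.002]
force: [1.6, 0.9, 4.0]
width: -0.002
finger_force: 2.0
```

Call:
carry_out(series=[[[0, 0, -0.004], [0, 0, 0]], [[0, 0, -0.008], [0, 0, 0]], [[0, 0, -0.011], [0, 0, 0]], [[0, 0, -0.014], [0, 0, 0]], [[0, 0, -0.014], [0, 0, 0]]])

```text
clock: 38.88
tcp_pos: [0.5289, 0.3476, 0.1007]
tcp_rot: [-0.212, 3.131, 0.002]
force: [-3.7, -2.4, 23.3]
width: 0.0
finger_force: 12.1
```

The button bottomed out at 23 N (a 6 mm stroke). I'll retreat and grip the tab again to lower the guard.

Call:
carry_out(series=[[[0, 0, 0.04], [0, 0, 0]], [[0, 0, 0.12], [0, 0, 0]], [[0, 0, 0.24], [0, 0, 0]], [[0, 0, 0.36], [0, 0, 0]], [[0, 0, 0.45], [0, 0, 0]], [[0.1, 0.013, 0.45], [0, 0, 0]], [[0.2, 0.027, 0.45], [0, 0, 0]], [[0.299, 0.041, 0.45], [0, 0, 0]], [[0.299, 0.041, 0.45], [0, 0, 0]], [[0.299, 0.041, 0.45], [0, 0, 0]]], hand=36)

```text
clock: 39.72
tcp_pos: [0.6177, 0.3589, 0.231]
tcp_rot: [0.21, -3.133, 0.001]
force: [-0.3, 1.3, -0.6]
width: 0.425
finger_force: 0.0
```

Run:
```python
from lens import *
s=state();print(s['tcp_pos'],s['tcp_rot'],s['width']);b=camera('scene')
cv2.imwrite('pics/g4.png',cv2.resize(b[170:350,430:590],None,fx=3.3,fy=3.3,interpolation=2)[:,:,::-1])
```

```text
[0.61772347 0.35888434 0.23101151] [ 2.10315920e-01 -3.13256490e+00  1.19434265e-03] 0.4254850704434787
```

View pics/g4.png

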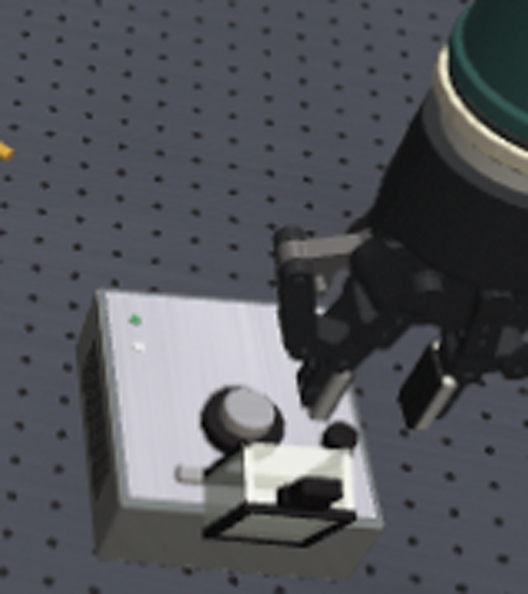

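Run:
```python
from h import *
H=np.array([.5655,.353,.065]);ex=np.array([.991,.134,0]);ey=np.array([-.134,.991,0]);c,s=np.cos(1.9),np.sin(1.9)
for lx in(-98,-91,-68):
  for ly in(-10,10):
    for lz in(21,31):
      x=(lx*c+lz*s)/1e3;z=(-lx*s+lz*c)/1e3
      P=H+ex*x+ey*ly/1e3+[0,0,z];q=proj('scene',P)[0];print(lx,ly,lz,P.round(4),((q-[430,170])*3.3).round())
```

```text
-98 -10 21 [0.6179 0.35   0.1509] [299. 472.]
-98 -10 31 [0.6273 0.3513 0.1477] [300. 493.]
-98 10 21 [0.6153 0.3698 0.1509] [342. 476.]
-98 10 31 [0.6246 0.3711 0.1477] [344. 497.]
-91 -10 21 [0.6157 0.3497 0.1443] [294. 475.]
-91 -10 31 [0.6251 0.351  0.1411] [295. 496.]
-91 10 21 [0.613  0.3695 0.1443] [337. 479.]
-91 10 31 [0.6224 0.3708 0.1411] [338. 500.]
-68 -10 21 [0.6083 0.3487 0.1226] [277. 486.]
-68 -10 31 [0.6177 0.35   0.1193] [278. 507.]
-68 10 21 [0.6056 0.3685 0.1226] [319. 490.]
-68 10 31 [0.615  0.3698 0.1193] [320. 510.]
```

Call:
carry_out(series=[[[0, -0.003, -0.06], [0, 0, 0]], [[0, -0.003, -0.12], [0, 0, 0]], [[0, -0.003, -0.16], [0, 0, 0]], [[0, -0.003, -0.19], [0, 0, 0]], [[0, -0.003, -0.22], [0, 0, 0]], [[0, -0.003, -0.24], [0, 0, 0]], [[0, -0.003, -0.24], [0, 0, 0]]])

```text
clock: 40.35
tcp_pos: [0.6165, 0.3581, 0.1589]
tcp_rot: [0.212, -3.132, 0.001]
force: [-0.3, 0.2, 0.3]
width: 0.423
finger_force: 0.0
```

Call:
carry_out(series=[[[0, 0, 0], [0, 0, 0]], [[0, 0, 0], [0, 0, 0]], [[0, 0, 0], [0, 0, 0]], [[0, 0, 0], [0, 0, 0]], [[0, 0, 0], [0, 0, 0]], [[0, 0, 0], [0, 0, 0]]], hand=10, newtons=20)

```text
clock: 40.85
tcp_pos: [0.6171, 0.3601, 0.161]
tcp_rot: [-0.212, 3.134, 0.004]
force: [-1.6, 5.1, -2.2]
width: 0.223
finger_force: 23.6
```

Call:
carry_out(series=[[[-0.02, -0.003, 0.012], [0, 0, 0]], [[-0.046, -0.006, 0.027], [0, 0, 0]], [[-0.072, -0.01, 0.038], [0, 0, 0]], [[-0.097, -0.013, 0.046], [0, 0, 0]], [[-0.122, -0.016, 0.051], [0, 0, 0]], [[-0.146, -0.02, 0.055], [0, 0, 0]], [[-0.173, -0.023, 0.056], [0, 0, 0]], [[-0.2, -0.027, 0.056], [0, 0, 0]], [[-0.227, -0.03, 0.052], [0, 0, 0]], [[-0.254, -0.034, 0.047], [0, 0, 0]]])

```text
clock: 41.68
tcp_pos: [0.5423, 0.3495, 0.1763]
tcp_rot: [-0.212, 3.13, 0.004]
force: [1.3, 5.8, 2.8]
width: 0.226
finger_force: 23.1
```

Call:
carry_out(series=[[[-0.026, -0.003, -0.008], [0, 0, 0]], [[-0.052, -0.007, -0.018], [0, 0, 0]], [[-0.076, -0.01, -0.031], [0, 0, 0]], [[-0.099, -0.014, -0.045], [0, 0, 0]], [[-0.121, -0.017, -0.062], [0, 0, 0]], [[-0.142, -0.02, -0.079], [0, 0, 0]], [[-0.16, -0.022, -0.1], [0, 0, 0]], [[-0.177, -0.024, -0.121], [0, 0, 0]], [[-0.192, -0.026, -0.144], [0, 0, 0]], [[-0.205, -0.028, -0.168], [0, 0, 0]]])

```text
clock: 42.52
tcp_pos: [0.4776, 0.3403, 0.1245]
tcp_rot: [0.211, -3.132, -0.002]
force: [-6.5, 5.4, 4.8]
width: 0.224
finger_force: 25.1
```

Call:
carry_out(series=[[[-0.006, -0.001, -0.012], [0, 0, 0]], [[-0.011, -0.002, -0.025], [0, 0, 0]], [[-0.016, -0.002, -0.038], [0, 0, 0]], [[-0.02, -0.003, -0.05], [0, 0, 0]], [[-0.02, -0.003, -0.05], [0, 0, 0]]])

```text
clock: 42.93
tcp_pos: [0.4712, 0.3394, 0.1087]
tcp_rot: [0.211, -3.131, -0.001]
force: [-5.6, 6.5, 3.1]
width: 0.231
finger_force: 25.7
```

Call:
carry_out(series=[[[0, 0, -0.005], [0, 0, 0]], [[0, 0, -0.005], [0, 0, 0]], [[0, 0, -0.005], [0, 0, 0]], [[0, 0, -0.005], [0, 0, 0]]], hand=32)

```text
clock: 43.27
tcp_pos: [0.4738, 0.3384, 0.1076]
tcp_rot: [-0.212, 3.134, -0.001]
force: [0.5, 0.5, -0.6]
width: 0.377
finger_force: 0.0
```

Call:
carry_out(series=[[[0, 0, 0.03], [0, 0, 0]], [[0, 0, 0.1], [0, 0, 0]], [[0, 0, 0.2], [0, 0, 0]], [[0, 0, 0.32], [0, 0, 0]], [[0, 0, 0.42], [0, 0, 0]], [[-0.13, 0.1, 0.45], [0, 0, 0]], [[-0.25, 0.2, 0.45], [0, 0, 0]], [[-0.37, 0.3, 0.45], [0, 0, 0]], [[-0.5, 0.4, 0.45], [0, 0, 0]], [[-0.5, 0.4, 0.45], [0, 0, 0]]])

```text
clock: 44.1
tcp_pos: [0.3209, 0.4604, 0.2436]
tcp_rot: [0.213, -3.134, -0.002]
force: [0.2, 0.1, 0.4]
width: 0.374
finger_force: 0.0
```

Call:
carry_out(series=[[[-0.13, 0.1, 0], [0, 0, 0]], [[-0.26, 0.2, 0], [0, 0, 0]], [[-0.35, 0.3, 0], [0, 0, 0]], [[-0.4, 0.4, 0], [0, 0, 0]], [[-0.4, 0.4, 0], [0, 0, 0]], [[-0.4, 0.4, 0], [0, 0, 0]], [[-0.4, 0.4, 0], [0, 0, 0]]])

```text
clock: 44.68
tcp_pos: [0.2038, 0.5785, 0.2427]
tcp_rot: [-0.214, 3.134, -0.002]
force: [0.2, -0.2, -0.3]
width: 0.373
finger_force: 0.0
```

Run:
```python
from lens import *
s=state();print(s['tcp_pos'],s['force']);b=snap('scene','f1.png');t=snap('top','f2.png')
cv2.imwrite('pics/f.png',np.hstack([cv2.resize(b[170:380,200:560],(450,263),interpolation=2),t[100:363,90:430]])[:,:,::-1])
```

```text
[0.20379193 0.57847153 0.24265396] [ 0.19317713 -0.19239797 -0.32668951]
```

View pics/f.png

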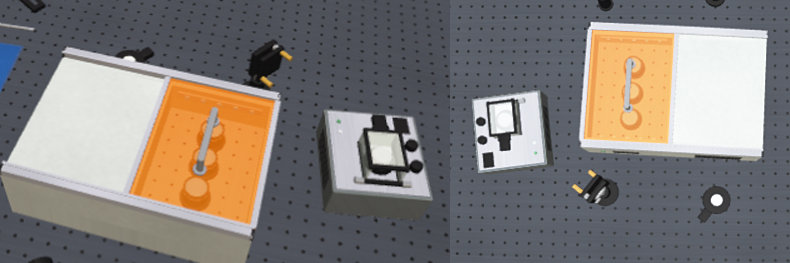

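The picture shows the guard down, the window shut and three lenses upright inside. One last difference against the first images, then I hand in.

Run:
```python
from h import *
for r,n,a,b in(((270,320,210,375),'mirror/meter','top0','f2'),((190,275,105,195),'control','top0','f2'),((255,350,450,550),'control','scene0','f1'),((195,245,390,440),'mirror','scene0','f1')):
    A,B=[cv2.imread(f'pics/{x}.png')[r[0]:r[1],r[2]:r[3]] for x in(a,b)];d=cv2.absdiff(A,B).max(2);print(n,(d>40).sum(),d.max())
hand_in()
```

```text
mirror/meter 0 4
control 0 4
control 0 6
mirror 0 5
the job is handed in; nothing more can be done
```

The job is done and handed in: all three lens cells (no cubes were there) stand upright on the stage, the window is fully shut, start was pressed right down with it shut, the guard is lowered again, and the mirror and light meter did not move.

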